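# Turn the stock tags to match the collar bins

### The job

Collars have been drawn from the bins on the board, and the hinged flip tags on the rail in front of them no longer all agree with the stock. With a fingertip, gently push over every tag that is wrong, so that a full bin, one holding a pair of collars, shows the round spot (its tag leaning back toward the bin), and every bin with one collar or none shows the bar (its tag leaning forward, away from the bin). Do not turn over a tag that is already right, and leave the collars and the other things on the bench where they are.

Things in the scene. Friction and masses are not known exactly. Their poses are not given: they have to be found in the camera images.
- tag_a (a joint): lean of one of four alike flip tags: 0 = standing straight up, +0.7 = fallen back onto its stop, toward the bins (its face with the round spot shows), -0.7 = fallen forward onto its stop, away from the bins (its face with the bar shows). Swings freely between the stops; past upright it falls over to the other stop by its own weight (30 g, a push under 1 N moves it)
- hinge_a (a point): middle of the hinge pin of tag_a, 52 mm above the bench. Its x axis points level from the rail toward the bins, y runs along the rail, z up; they do not turn with the tag. The tag is a stiff white plate 50 mm wide (along y), 4 mm thick, its free edge 62 mm from the pin; steel cheeks of the holder rise 13 mm above the pin beside it. Its bin's middle lies 150 mm from here along this x axis; the next tags are 92 mm away along y
- tag_b (a joint): lean of one of four alike flip tags: 0 = standing straight up, +0.7 = fallen back onto its stop, toward the bins (its face with the round spot shows), -0.7 = fallen forward onto its stop, away from the bins (its face with the bar shows). Swings freely between the stops; past upright it falls over to the other stop by its own weight (30 g, a push under 1 N moves it)
- hinge_b (a point): middle of the hinge pin of tag_b, 52 mm above the bench. Its x axis points level from the rail toward the bins, y runs along the rail, z up; they do not turn with the tag. The tag is a stiff white plate 50 mm wide (along y), 4 mm thick, its free edge 62 mm from the pin; steel cheeks of the holder rise 13 mm above the pin beside it. Its bin's middle lies 150 mm from here along this x axis; the next tags are 92 mm away along y
- tag_c (a joint): lean of one of four alike flip tags: 0 = standing straight up, +0.7 = fallen back onto its stop, toward the bins (its face with the round spot shows), -0.7 = fallen forward onto its stop, away from the bins (its face with the bar shows). Swings freely between the stops; past upright it falls over to the other stop by its own weight (30 g, a push under 1 N moves it)
- hinge_c (a point): middle of the hinge pin of tag_c, 52 mm above the bench. Its x axis points level from the rail toward the bins, y runs along the rail, z up; they do not turn with the tag. The tag is a stiff white plate 50 mm wide (along y), 4 mm thick, its free edge 62 mm from the pin; steel cheeks of the holder rise 13 mm above the pin beside it. Its bin's middle lies 150 mm from here along this x axis; the next tags are 92 mm away along y
- tag_d (a joint): lean of one of four alike flip tags: 0 = standing straight up, +0.7 = fallen back onto its stop, toward the bins (its face with the round spot shows), -0.7 = fallen forward onto its stop, away from the bins (its face with the bar shows). Swings freely between the stops; past upright it falls over to the other stop by its own weight (30 g, a push under 1 N moves it)
- hinge_d (a point): middle of the hinge pin of tag_d, 52 mm above the bench. Its x axis points level from the rail toward the bins, y runs along the rail, z up; they do not turn with the tag. The tag is a stiff white plate 50 mm wide (along y), 4 mm thick, its free edge 62 mm from the pin; steel cheeks of the holder rise 13 mm above the pin beside it. Its bin's middle lies 150 mm from here along this x axis; the next tags are 92 mm away along y
- bin_p_mid (a point): middle of the inner floor of one of four alike open sheet-metal bins, 116 mm deep (along x) and 84 mm wide outside, 3 mm walls, rim 46 mm above the bench, fixed on the board. A full bin holds a pair of collars, one behind the other. Which bin stands where, differs from day to day; x, y, z axes parallel to those of the hinge points
- bin_q_mid (a point): middle of the inner floor of one of four alike open sheet-metal bins, 116 mm deep (along x) and 84 mm wide outside, 3 mm walls, rim 46 mm above the bench, fixed on the board. A full bin holds a pair of collars, one behind the other. Which bin stands where, differs from day to day; x, y, z axes parallel to those of the hinge points
- bin_r_mid (a point): middle of the inner floor of one of four alike open sheet-metal bins, 116 mm deep (along x) and 84 mm wide outside, 3 mm walls, rim 46 mm above the bench, fixed on the board. A full bin holds a pair of collars, one behind the other. Which bin stands where, differs from day to day; x, y, z axes parallel to those of the hinge points
- bin_s_mid (a point): middle of the inner floor of one of four alike open sheet-metal bins, 116 mm deep (along x) and 84 mm wide outside, 3 mm walls, rim 46 mm above the bench, fixed on the board. A full bin holds a pair of collars, one behind the other. Which bin stands where, differs from day to day; x, y, z axes parallel to those of the hinge points
- collar_1_mid (a point): centre of a loose steel flange collar, 50 mm across, 22 mm high, standing in one of the bins (at most 35 mm from the bin's middle, seen from above)
- collar_2_mid (a point): centre of a loose steel flange collar, 50 mm across, 22 mm high, standing in one of the bins (at most 35 mm from the bin's middle, seen from above)
- collar_3_mid (a point): centre of a loose steel flange collar, 50 mm across, 22 mm high, standing in one of the bins (at most 35 mm from the bin's middle, seen from above)
- collar_4_mid (a point): centre of a loose steel flange collar, 50 mm across, 22 mm high, standing in one of the bins (at most 35 mm from the bin's middle, seen from above)
- stamp: wooden hand stamp with a knob grip, 30 x 70 mm, 74 mm high, standing on the bench at the right of the board; origin under its middle
- pen: white marker pen, 16 x 136 mm, lying on the bench near its front edge; origin under its middle
- small_collar: brown steel collar, 32 mm across, 22 mm high, loose on the bench to the right of the board; it belongs to no bin; origin under its middle

How it is judged:
By the outcome, as a careful person would: the job done as asked, in the order asked, and still so for the second after the job is handed in, with the robot touching nothing.
It also fails if it takes over 54 s, if anything falls off the work surface, if the arm or the gripper's body presses on something with over 40 N, if the wrist force passes 120 N, or if a joint passes its speed limit or range.

### The arm

A 7-joint arm with a two-finger parallel gripper is mounted at the origin on a cart in front of the work surface, level with it; the furniture and walls round the work are solid. World frame = base frame: x ahead of the robot, y to its left, z up, the work surface at z = 0. Lengths are in m, angles in rad, forces in N, time in s.
With the tool pointing down it reaches from about 0.4 to 0.85 m from the base axis. Payload 10.4 kg.
Tool frame: the origin (TCP) lies midway between the tips of the shut fingers; the grasp point (between the pads) lies 19 mm behind it; z points along the fingers, y is the line along which they close (so a half turn about z gives the same grasp; the last joint's range is limited). The gripper opens to 87 mm and grips with 3 to 60 N. Pads are 19 mm wide; open, the fingers measure 117 mm over their backs; the gripper's body (75 mm by 190 mm) begins 51 mm behind the grasp point.
Start: joints at [-1.373, 0.332, -0.065, 1.46, 0.022, 1.35, -0.088], TCP at [0.137, 0.61, 0.223] pointing down, gripper open.
Joint ranges: [-2.6, 2.6], [-0.5, 2.12], [-1.47, 1.34], [0.16, 2.42], [-1.27, 4.41], [0.06, 2.06], [-2.6, 2.6]. Speed limits (rad/s): [2.22, 2.22, 2.79, 2.79, 3.14, 3.14, 3.14].

### API

Orientations are given as a unit quaternion [x, y, z, w].
In Python, from bench import r gives the robot as it stands.
- The arm moves only by the tool apply_moves, never from a script. Its argument "steps" is a list of rows, each a list of 7 numbers: the turn, a rotation vector about the tool's x, y, z in rad, then the shift along the tool's x, y, z in mm, then the opening, from -1 (shut) to 1 (fully open). In form: [[ax, ay, az, x, y, z, claw], ...]. A call has 1 to 20 rows; each row is the pose to reach, as a shift and turn from the pose commanded when the call began, along the tool's axes at that moment; what a row does not reach only later rows make up. A row lasts 1/12 s, in which the tool goes at most 41.7 mm and 7.16 degrees, less where a joint would pass 70% of its speed; a pose out of reach is approached as far as the arm can. A call with a gripper value outside its range is refused whole. The fingers move at their own pace and stop on an object; "force" is the grip in N (left out, the last holds). Time passes only in rows, so rows that repeat a pose let the fingers close. It gives the time, the measured TCP pose, the force, the opening and the grip force at its end, in the units of the state.
- r.read_state(): the state, without advancing time (a new reading comes with each control period).
- r.camera(name): name is "scene" or "top"; returns a dict with "pixels" (480x640x3 uint8, red, green, blue), "z_map" (480x640 float32, m along the optical axis (not along the pixel's ray), 0 where there is no reading), "fovy" (degrees; the focal length in pixels is half the picture's height over the tangent of half this angle, whatever the lens; pixels are square), "cx", "cy" (the principal point, pixels), "position" and "orientation" of the camera in the world. Camera axes: x right, y down, z forward; pixel columns grow to the right and rows downward; lengths in m; the calibration is good to about 2 mm. A picture is of the moment at which its call begins.
- r.close_job(): hands the job in; it is judged then, once.
The state is a dict: "time": time; "joint_positions": joint angles; "joint_vel": joint speeds; "joint_torque": joint torques, N m; "ee_pos": TCP position; "eef_rot": TCP orientation; "ft_force": force on the tool from outside, world axes, zero at the start; "torque": the same for the moment, N m; "width": finger opening in m; "grip_force": force on a finger pad.
Only numpy, scipy, OpenCV 4.12 (cv2) and the standard library are available. Lean on these libraries where they do the work, as an engineer would, in place of code of your own. Each camera call takes 0.05 s, during which the arm holds its last target. There are 200 camera calls.

## Working session

There is one attempt and no reset: what is moved stays moved. The work goes in short steps, Python scripts to look and compute and a tool call to move; the robot and the scene stay as the last step left them, time stands still between calls to the robot, and variables do not carry over. Pictures are saved under pics/ and viewed, at most 10 in all, crops included, and the job is handed in when it is done.

Besides the shell and the picture viewer there is one more tool, called after "Call:" as name([rows], argument=value, ...), one row to a line, values as JSON. apply_moves: Moves the arm, as the interface text tells. Its arguments: {"type":"object","properties":{"steps":{"type":"array","items":{"type":"array","items":{"type":"number"}}},"force":{"type":"number"}},"required":["steps"]}

```bash
mkdir -p pics
cat > h.py <<'E'
import numpy as np, cv2
from bench import r
from scipy.spatial.transform import Rotation as R
def snap(n):
    c=r.camera(n); np.savez('pics/%s.npz'%n,**{k:v for k,v in c.items()}); return c
def load(n): return dict(np.load('pics/%s.npz'%n))
def pts(c):
    f=240/np.tan(np.radians(float(c['fovy']))/2); z=c['z_map']; v,u=np.mgrid[:480,:640]
    p=np.stack([(u-c['cx'])/f*z,(v-c['cy'])/f*z,z],-1)
    return p@R.from_quat(c['orientation']).as_matrix().T+c['position']
E
python3 - <<'E'
from h import *
for n in('scene','top'):
    c=snap(n); cv2.imwrite(f'pics/{n}0.png',c['pixels'][...,::-1]); print(n,c['position'],c['orientation'],c['fovy'])
s=r.read_state();print(s)
E
```

```text
scene [ 0.00444555 -0.7256552   0.54955914] [ 0.8090963  -0.30570979  0.16817608 -0.47288636] 53.601359385009964
top [ 0.3384647  -0.12176232  1.19711537] [ 0.70824294 -0.70105097  0.05429687 -0.06301848] 43.9045078469928
{'time': 0.1, 'joint_positions': array([-1.37257311,  0.33283238, -0.06466571,  1.46086087,  0.02160388,
        1.34987439, -0.08849149]), 'joint_vel': array([ 0.00045844, -0.00187935,  0.00115447, -0.00240287, -0.00142697,
        0.00121108,  0.00120478]), 'joint_torque': array([ 9.75537732e-04, -6.24546432e+01,  2.41489580e-02, -3.90719926e+01,
       -6.13883184e-02,  3.65067611e-02,  5.90887203e-05]), 'ee_pos': array([0.13684536, 0.60948594, 0.22181691]), 'eef_rot': array([ 1.10189259e-01,  9.93910417e-01, -6.38922178e-04, -3.49365235e-05]), 'ft_force': array([-0.1246341 ,  0.16921059,  0.5450562 ]), 'torque': array([-0.03167251, -0.02205367,  0.00844464]), 'grip_force': 0.0, 'width': 0.08682276055053367}
```

View pics/scene0.png

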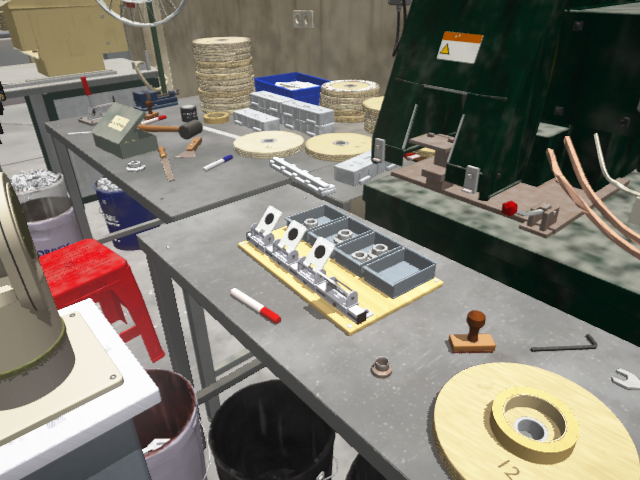

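View pics/top0.png

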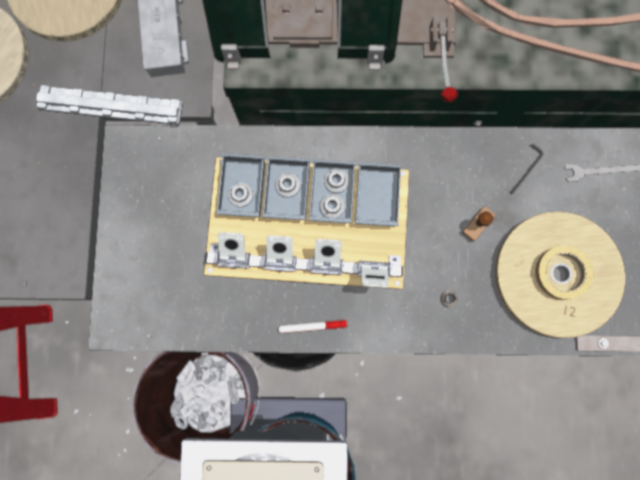

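The top view shows bins from left to right holding 1, 1, 2 and 0 collars, at about (240,190), (288,185), (335,192) and (378,195). The tags show spot, spot, spot and bar, at (232,245), (279,247), (327,250) and (375,272). So the two left tags look wrong. Next I'll measure their positions.

Run:
```python
from h import *
c=load('top');P=pts(c)
im=cv2.resize(c['pixels'][145:300,195:420],None,fx=3.5,fy=3.5,interpolation=cv2.INTER_CUBIC)
cv2.imwrite('pics/crop.png',im[...,::-1])
for n in('scene','top'):
    c=load(n);P=pts(c)
    # white tag plates: bright, low saturation, height 60..110mm
    hsv=cv2.cvtColor(c['pixels'],cv2.COLOR_RGB2HSV)
    m=((P[...,2]>.07)&(P[...,2]<.13)&(P[...,0]>.3)&(P[...,0]<.8)&(abs(P[...,1])<.4)).astype('uint8')
    k,l,st,ce=cv2.connectedComponentsWithStats(m)
    for i in range(1,k):
        if st[i,4]>60:
            q=P[l==i]; o=q.mean(0); w=np.linalg.svd(q-o,full_matrices=False)[2]
            t=q[q[:,2]>np.percentile(q[:,2],90)]
            print(n,st[i],o.round(4),'n',w[2].round(2),'top',t.mean(0).round(4),q.min(0).round(3),q.max(0).round(3))
c=load('top');P=pts(c)
# board yellow rectangle
hsv=cv2.cvtColor(c['pixels'],cv2.COLOR_RGB2HSV)
m=cv2.inRange(hsv,(15,60,100),(35,255,255))&((P[...,2]<.04)&(P[...,1]>-.2)&(P[...,0]>.3)&(P[...,0]<.9)).astype('uint8')*255
k,l,st,ce=cv2.connectedComponentsWithStats(m);i=1+st[1:,4].argmax();q=P[l==i]
b=cv2.minAreaRect(q[:,:2].astype('float32'));print(st[i],b,cv2.boxPoints(b),q[:,2].mean())
# bin rims
m=(abs(P[...,2]-.046)<.006)&(P[...,0]>.4)&(P[...,0]<.9)&(abs(P[...,1])<.4)
for (u,v) in [(240,190),(288,184),(336,180),(333,205),(378,195),(232,244),(279,247),(327,250),(375,272)]: print(u,v,P[v,u].round(3))
```

```text
scene [260 206  21  22 283] [0.5257 0.0614 0.0856] n [-0.76  0.04  0.65] top [0.5369 0.0584 0.0998] [0.51  0.037 0.07 ] [0.541 0.09  0.102]
scene [282 220  24  25 342] [ 0.5203 -0.0303  0.0857] n [-0.75  0.03  0.66] top [ 0.532  -0.0312  0.0996] [ 0.504 -0.055  0.07 ] [ 0.536 -0.003  0.101]
scene [308 236  26  28 415] [ 0.5148 -0.1221  0.0857] n [-0.75  0.04  0.67] top [ 0.5268 -0.1217  0.0994] [ 0.499 -0.147  0.07 ] [ 0.531 -0.094  0.102]
scene [316 270  28  21 109] [ 0.4508 -0.2183  0.0911] n [-0.78  0.02 -0.63] top [ 0.4446 -0.2093  0.101 ] [ 0.442 -0.235  0.07 ] [ 0.468 -0.186  0.102]
top [218 233  27  20 461] [0.5251 0.0645 0.0874] n [-0.75  0.04  0.66] top [0.5369 0.0639 0.1017] [0.508 0.039 0.07 ] [0.541 0.09  0.104]
top [266 236  27  21 470] [ 0.5197 -0.027   0.0873] n [-0.74  0.05  0.67] top [ 0.5314 -0.027   0.1016] [ 0.502 -0.052  0.07 ] [ 0.535 -0.002  0.106]
top [315 239  27  21 461] [ 0.5144 -0.1187  0.0876] n [-0.73  0.04  0.68] top [ 0.5262 -0.12    0.1013] [ 0.497 -0.144  0.07 ] [ 0.53  -0.094  0.106]
top [362 271  27  17 370] [ 0.4562 -0.2067  0.0879] n [-0.74  0.04 -0.67] top [ 0.4446 -0.2053  0.1017] [ 0.441 -0.232  0.07 ] [ 0.474 -0.183  0.106]
[ 206  158  163  104 4744] ((0.6070919632911682, -0.03997713327407837), (0.33073359727859497, 0.1968066543340683), 86.60802459716797) [[ 0.4990768  -0.19923204]
 [ 0.69553876 -0.2108764 ]
 [ 0.7151071   0.11927778]
 [ 0.51864517  0.13092214]] 0.013073541102660883
240 190 [0.644 0.061 0.02 ]
288 184 [ 0.659 -0.036  0.015]
336 180 [ 0.668 -0.134  0.015]
333 205 [ 0.615 -0.128  0.018]
378 195 [ 0.637 -0.22   0.015]
232 244 [ 0.338 -0.122  1.197]
279 247 [ 0.517 -0.026  0.085]
327 250 [ 0.511 -0.117  0.087]
375 272 [ 0.472 -0.209  0.072]
```

View pics/crop.png

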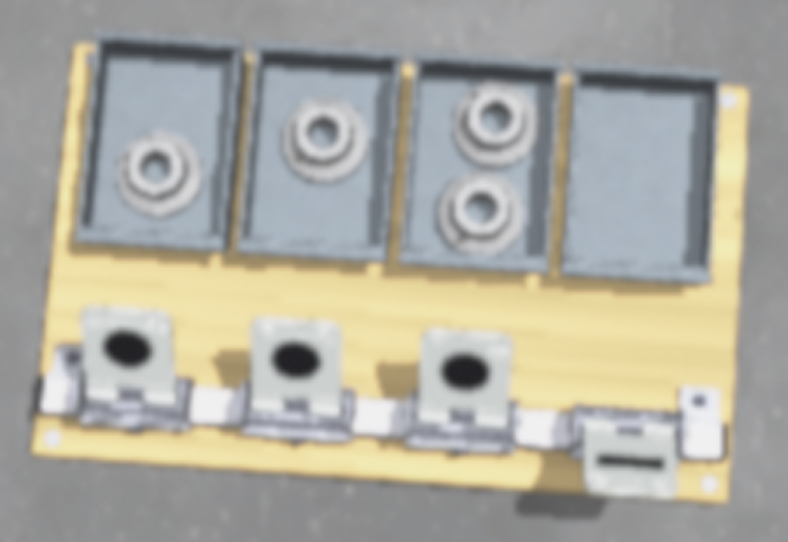

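The crop confirms it: the bins hold 1, 1, 2 and 0 collars, and the tags show spot, spot, spot and bar. I'll flip the two left tags, whose hinges are near (0.499, 0.063) and (0.494, -0.029). Both tag tops measure about 0.10 m, as expected. First I'll move behind the leftmost tag with the fingers shut.

Call:
apply_moves([
  [0,0,-0.161,-542,-441,0,-1],
  [0,0,-0.161,-542,-441,0,-1],
  [0,0,-0.161,-542,-441,0,-1],
  [0,0,-0.161,-542,-441,0,-1],
  [0,0,-0.161,-542,-441,0,-1],
  [0,0,-0.161,-542,-441,0,-1],
  [0,0,-0.161,-542,-441,0,-1],
  [0,0,-0.161,-542,-441,0,-1],
  [0,0,-0.161,-542,-441,0,-1],
  [0,0,-0.161,-542,-441,0,-1],
  [0,0,-0.161,-542,-441,0,-1],
  [0,0,-0.161,-542,-441,0,-1],
  [0,0,-0.161,-542,-441,0,-1],
  [0,0,-0.161,-542,-441,0,-1],
  [0,0,-0.161,-542,-441,0,-1],
  [0,0,-0.161,-542,-441,0,-1],
  [0,0,-0.161,-542,-441,0,-1],
  [0,0,-0.161,-542,-441,0,-1],
  [0,0,-0.161,-542,-441,0,-1],
  [0,0,-0.161,-542,-441,0,-1],
])

```text
time: 1.77
ee_pos: [0.5687, 0.0615, 0.222]
eef_rot: [0.03, 1.0, 0.0, -0.001]
ft_force: [0.3, 1.1, 0.5]
width: 0.0004
grip_force: 0.0
```

Call:
apply_moves([
  [0,0,0,0,0,30,-1],
  [0,0,0,0,0,60,-1],
  [0,0,0,0,0,90,-1],
  [0,0,0,0,0,115,-1],
  [0,0,0,0,0,130,-1],
  [0,0,0,0,0,137,-1],
  [0,0,0,0,0,137,-1],
  [0,0,0,0,0,137,-1],
])

```text
time: 2.43
ee_pos: [0.5692, 0.0618, 0.0863]
eef_rot: [0.029, 1.0, 0.0, 0.0]
ft_force: [0.2, -0.3, 1.1]
width: 0.0004
grip_force: 0.0
```

Call:
apply_moves([
  [0,0,0,5,0,0,-1],
  [0,0,0,10,0,0,-1],
  [0,0,0,15,0,0,-1],
  [0,0,0,19,0,0,-1],
  [0,0,0,23,0,0,-1],
  [0,0,0,27,0,0,-1],
  [0,0,0,31,0,0,-1],
  [0,0,0,35,0,0,-1],
  [0,0,0,39,0,0,-1],
  [0,0,0,43,0,0,-1],
  [0,0,0,47,0,0,-1],
  [0,0,0,51,0,0,-1],
  [0,0,0,55,0,0,-1],
  [0,0,0,59,0,0,-1],
  [0,0,0,63,0,0,-1],
  [0,0,0,67,0,0,-1],
  [0,0,0,71,0,0,-1],
  [0,0,0,74,0,0,-1],
  [0,0,0,76,0,0,-1],
  [0,0,0,76,0,0,-1],
])

```text
time: 4.1
ee_pos: [0.4929, 0.0655, 0.0855]
eef_rot: [0.03, 1.0, 0.0, -0.0]
ft_force: [0.1, 0.3, 0.7]
width: 0.0001
grip_force: 0.0
```

Run:
```python
from h import *
s=r.read_state();print(s['time'],s['ee_pos'])
c=snap('scene');im=cv2.resize(c['pixels'][180:340,220:460],None,fx=3,fy=3)
cv2.imwrite('pics/s1.png',im[...,::-1])
```

```text
4.1 [0.49290991 0.06545971 0.08554821]
```

View pics/s1.png

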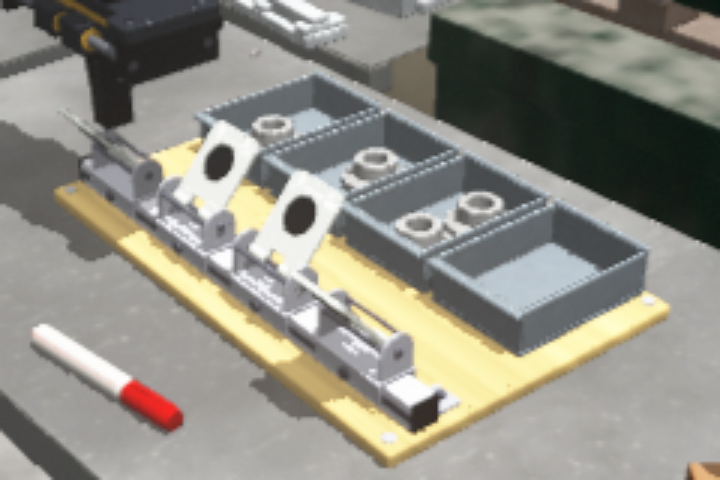

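The picture shows the leftmost tag, at about (110,140) in the crop, fallen forward, with the others unchanged. Next I'll do the second tag the same way.

Call:
apply_moves([
  [0,0,0,0,0,-25,-1],
  [0,0,0,0,0,-55,-1],
  [0,0,0,0,0,-80,-1],
  [0,0,0,0,0,-80,-1],
  [0,0,0,-25,-30,-80,-1],
  [0,0,0,-50,-60,-80,-1],
  [0,0,0,-70,-85,-80,-1],
  [0,0,0,-77,-94,-80,-1],
  [0,0,0,-77,-94,-80,-1],
  [0,0,0,-77,-94,-80,-1],
  [0,0,0,-77,-94,-55,-1],
  [0,0,0,-77,-94,-30,-1],
  [0,0,0,-77,-94,-10,-1],
  [0,0,0,-77,-94,0,-1],
  [0,0,0,-77,-94,0,-1],
  [0,0,0,-77,-94,0,-1],
])

```text
time: 5.48
ee_pos: [0.5644, -0.0321, 0.0859]
eef_rot: [0.029, 1.0, 0.0, -0.0]
ft_force: [0.9, -0.4, 0.0]
width: 0.0006
grip_force: 0.0
```

Call:
apply_moves([
  [0,0,0,5,0,0,-1],
  [0,0,0,10,0,0,-1],
  [0,0,0,15,0,0,-1],
  [0,0,0,19,0,0,-1],
  [0,0,0,23,0,0,-1],
  [0,0,0,27,0,0,-1],
  [0,0,0,31,0,0,-1],
  [0,0,0,35,0,0,-1],
  [0,0,0,39,0,0,-1],
  [0,0,0,43,0,0,-1],
  [0,0,0,47,0,0,-1],
  [0,0,0,51,0,0,-1],
  [0,0,0,55,0,0,-1],
  [0,0,0,59,0,0,-1],
  [0,0,0,63,0,0,-1],
  [0,0,0,67,0,0,-1],
  [0,0,0,71,0,0,-1],
  [0,0,0,74,0,0,-1],
  [0,0,0,76,0,0,-1],
  [0,0,0,76,0,0,-1],
])

```text
time: 7.15
ee_pos: [0.4883, -0.0284, 0.0856]
eef_rot: [0.03, 1.0, 0.0, -0.0]
ft_force: [0.0, -0.2, -0.4]
width: 0.0004
grip_force: 0.0
```

Call:
apply_moves([
  [0,0,0,0,0,-30,-1],
  [0,0,0,0,0,-60,-1],
  [0,0,0,0,0,-90,-1],
  [0,0,0,0,0,-120,-1],
  [0,0,0,0,0,-140,-1],
  [0,0,0,0,0,-140,-1],
  [0,0,0,0,35,-140,-1],
  [0,0,0,0,70,-140,-1],
  [0,0,0,0,105,-140,-1],
  [0,0,0,0,140,-140,-1],
  [0,0,0,0,175,-140,-1],
  [0,0,0,0,210,-140,-1],
  [0,0,0,0,230,-140,-1],
  [0,0,0,0,240,-140,-1],
  [0,0,0,0,240,-140,-1],
  [0,0,0,0,240,-140,-1],
])

```text
time: 8.48
ee_pos: [0.5031, 0.2098, 0.2251]
eef_rot: [0.03, 1.0, -0.001, -0.0]
ft_force: [-0.2, -0.5, -0.4]
width: 0.0001
grip_force: 0.0
```

Run:
```python
from h import *
c=snap('scene');im=cv2.resize(c['pixels'][180:380,220:520],None,fx=2.5,fy=2.5)
cv2.imwrite('pics/s2.png',im[...,::-1])
s=r.read_state();print(s['time'],s['ee_pos'])
```

```text
8.5333 [0.50336478 0.20902671 0.22536261]
```

View pics/s2.png

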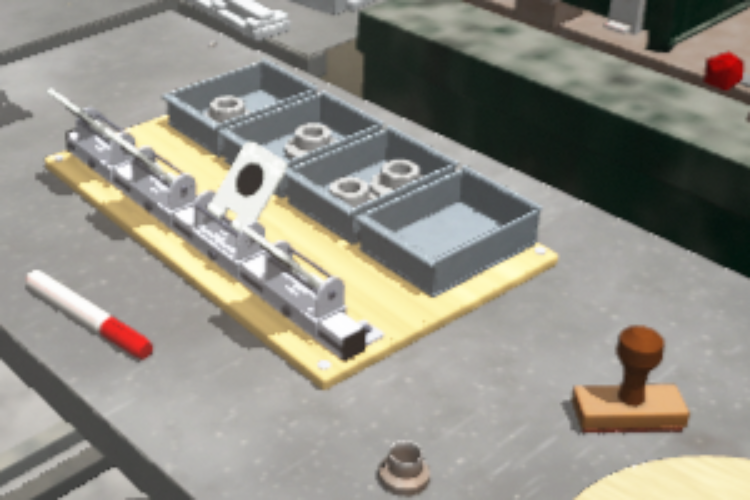

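The picture shows only the third tag, at about (250,180) in the crop, still showing its spot, in front of the full bin. The other three lean forward, and the collars, pen, stamp and small collar haven't moved.

```bash
python3 -c "
from bench import r
print(r.close_job())"
```

```text
the job is handed in; nothing more can be done
None
```

I pushed the two wrong tags (leftmost and second from left) over to the bar, so only the full third bin now shows the spot; nothing else was moved, and the job was handed in at about 8.5 s.

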